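# Tip the red bean tin out of the packed row and stand it on the scale

## Task

Fetch the red bean tin for weighing: the row is packed too tightly to grip it, so push its top from behind to tip it forward, towards the robot, until it leans on the rack's brass rail. Then pull it free and set it down gently, upright, in the middle of the scale's steel pan. Leave the other tins standing in their places and do not disturb the jug, the mug and the tamper.

Things in the scene. Friction and masses are not known exactly. Their poses are not given: they have to be found in the camera images.
- tin_red: red bean tin, white label, white disc on top: a closed rigid box 100 (x) by 48 (y) by 180 mm (z), 0.25-0.46 kg, even density. Origin: centre of the underside, z to its top. It starts in one of the three inner places of the row, axes parallel to the rack's, gaps about 1 mm. Tipped forward it balances near 0.5 rad; beyond that it falls onto the rail by itself and stays, leaning about 0.77 rad.
- tin_black: a closed sheet-metal bean tin, black, the same size as tin_red (100 x 48 x 180 mm); same origin and axes. It stays in the row.
- tin_cream: a closed sheet-metal bean tin, cream with a brown label, the same size as tin_red (100 x 48 x 180 mm); same origin and axes. It stays in the row.
- tin_green: a closed sheet-metal bean tin, green, the same size as tin_red (100 x 48 x 180 mm); same origin and axes. It stays in the row.
- tin_blue: a closed sheet-metal bean tin, blue, the same size as tin_red (100 x 48 x 180 mm); same origin and axes. It stays in the row.
- rack: fixed dark-wood rack holding five tins side by side along its y. Origin on the counter under the row's centre; the open front is its -x side, facing the robot (yaw within 0.2 rad). Floor 12 mm above the counter. End cheeks 12 mm thick, inner faces at y = +-122.5 mm: 100 mm high from x = -134 mm, 160 mm from x = -46 to 70 mm.
- lip (a point): middle of the inner top edge of the rack's front lip (rack x = -52 mm, 24 mm above the counter). The lip stands 12 mm above the rack's floor along its whole front: a tin's front lower edge is held by it and pivots there when tipped, and cannot slide straight out.
- back (a point): middle of the top of the rack's back rail, a bar from x = 53 to 63 mm in the rack's frame, its top only 100 mm above the counter: above it the tins' backs are bare (tin backs at x = 50 mm, tops 192 mm above the counter), with free space behind.
- rail: the rack's brass tip-out rail, a fixed horizontal bar 16 mm thick along the rack's y across its whole front, at x = -120 mm in the rack's frame, axis 83 mm above the counter. Origin at the middle of its axis. A tin tipped forward leans on it.
- scale: fixed bench scale, black with a steel pan, 190 (x) by 180 (y) mm. Origin at its centre on the counter. Nothing on it moves.
- pan (a point): the centre of the top of the scale's flat steel pan (180 x 170 mm), 40 mm above the counter, free all round.
- jug: steel milk jug, 84 mm across, 105 mm high, with a handle; origin at the centre of its underside.
- mug: white mug, 80 mm across, 90 mm high, with a handle; origin at the centre of its underside.
- tamper: dark wooden coffee tamper standing on its 58 mm disc, 94 mm high; origin at the centre of its underside.
Things that resemble listed ones, but are neither listed nor needed, are in the scene too. Of the things that look like the tin_red, the middle-sized one is meant.

How it is judged:
On the way:
1. the red tin, still standing in the rack, is tipped forward and leans on the brass rail (angle between tin_red's own z axis and vertical between 0.5 and 0.9 rad and contact force between tin_red and rail above 0.2 N and contact force between tin_red and rack above 0.2 N), for 0.2 s.
At the end, for the whole second after the job is handed in: The red tin stands upright (within 0.08 rad) and at rest on the scale pan, its underside on the pan (within 6 mm) and its centre within 35 mm of the pan's centre; the other four tins stand upright (within 0.12 rad) within 15 mm of where they started (horizontal distance between tin_red and pan below 0.035 m and angle between tin_red's own z axis and vertical below 0.08 rad and z of tin_red in the frame of pan between -0.006 and 0.006 m and linear speed of tin_red below 0.02 m/s and angle between each of tin_black, tin_cream, tin_green, tin_blue's own z axis and vertical below 0.12 rad and distance of each of tin_black, tin_cream, tin_green, tin_blue from where it was at the start of the episode below 0.015 m); the robot touches nothing.
It fails at once if another tin is tipped by more than 0.3 rad or moved more than 40 mm (angle between any of tin_black, tin_cream, tin_green, tin_blue's own z axis and vertical above 0.3 rad or distance of any of tin_black, tin_cream, tin_green, tin_blue from where it was at the start of the episode above 0.04 m).
It fails at once if the jug, the mug or the tamper is moved more than 20 mm (distance of any of jug, mug, tamper from where it was at the start of the episode above 0.02 m).
It fails at once if the red tin is dropped or slammed onto the scale (it moves faster than 0.35 m/s within 30 mm above the pan) (horizontal distance between tin_red and pan below 0.09 m and z of tin_red in the frame of pan below 0.03 m and linear speed of tin_red above 0.35 m/s).
It also fails if it takes over 58 s, if anything falls off the work surface, if the arm or the gripper's body presses on something with over 40 N, if the wrist force passes 120 N, or if a joint passes its speed limit or range.

## Robot

A 6-joint arm with a two-finger parallel gripper is mounted at the origin on the work surface. World frame = base frame: x ahead of the robot, y to its left, z up, the work surface at z = 0. Lengths are in m, angles in rad, forces in N, time in s.
With the tool pointing down it reaches from about 0.35 to 0.85 m from the base axis. Payload 8.1 kg.
Tool frame: the origin (TCP) lies at the very end of the fingers, on their centre line; the grasp point (between the pads) lies 19 mm behind it; x points along the fingers, y is the direction in which the jaws open and shut, and the axes are right-handed (so a half turn about x gives the same grasp; the last joint's range is limited). The gripper opens to 93 mm and grips with 3 to 60 N. Pads are 15 mm wide; open, the fingers measure 128 mm over their backs; the gripper's body (75 mm by 188 mm) begins 65 mm behind the grasp point.
Start: joints at [-0.085, 0.13, 1.488, -0, 1.523, -0.085], TCP at [0.6, 0, 0.219] pointing down, gripper open.
Joint ranges: [-2.96, 2.96], [-0.89, 2.26], [0.02, 2.5], [-1.34, 4.48], [0, 2.73], [-2.66, 2.66]. Speed limits (rad/s): [2.39, 2.39, 2.79, 3.14, 3.14, 3.14].

## Interface

Orientations are given as a rotation vector (axis times angle).
In Python, from plant import * gives the robot as it stands. The module is installed in compiled form; this text tells all that it offers.
- The arm moves only by the tool apply_moves, never from a script. Its argument "series" is a list of rows, each an object with "jaw": the gripper's target within -1 to 1 (shut at 1, half-way at 0, fully open at -1); "linear": the shift along the tool's x, y, z normalised to -1 to 1, where 1 is 0.6 m, a list of three; "roll": the turn about the tool's x normalised to -1 to 1, where 1 is 30 degrees. A call has 1 to 20 rows; each row is the pose to reach, as a shift and turn from the pose measured when the call began, along the tool's axes at that moment; what a row does not reach only later rows make up. A row lasts 1/8 s, in which the tool goes at most 62.5 mm and 10.7 degrees, less where a joint would pass 70% of its speed; a pose out of reach is approached as far as the arm can. A call with a number of a shift or a turn outside -1 to 1 is refused whole. A call with a gripper value outside its range is refused whole. The fingers move at their own pace and stop on an object; "force" is the grip in N (left out, the last holds). Time passes only in rows, so rows that repeat a pose let the fingers close. It gives the time, the measured TCP pose, the force and the opening at its end, in the units of the state.
- read_state(): the state, without advancing time (a new reading comes with each control period).
- read_camera(name): name is "scene" or "side" or "wrist"; returns a dict with "pixels" (400x640x3 uint8, blue, green, red), "intrinsics" (3x3 intrinsics, pixels), "rvec" (rotation vector, rad) and "tvec" (3), from world to camera coordinates, as OpenCV has them; the wrist camera has in their place "tool_from_camera" (4x4, takes a point from camera to tool coordinates, whose origin is the TCP and whose axes are the tool frame's). Camera axes: x right, y down, z forward; pixel columns grow to the right and rows downward; lengths in m; the calibration is good to about 2 mm. A picture is of the moment at which its call begins: read the wrist's pose just before it. There is no depth.
- close_job(): hands the job in, once; it reports no verdict.
The state is a dict: "t": time; "q": joint angles; "dq": joint speeds; "joint_torque": joint torques, N m; "tool_pos": TCP position; "orientation": TCP orientation; "force": force on the tool from outside, world axes, zero at the start; "wrist_torque": the same for the moment, N m; "opening": finger opening in m.
Only numpy, scipy, OpenCV 4.12 (cv2) and the standard library are available. Lean on these libraries where they do the work, as an engineer would, in place of code of your own. Each camera call takes 0.05 s, during which the arm holds its last target. There are 200 camera calls.

## Working session

There is one attempt and no reset: what is moved stays moved. The work goes in short steps, Python scripts to look and compute and a tool call to move; the robot and the scene stay as the last step left them, time stands still between calls to the robot, and variables do not carry over. Pictures are saved under pics/ and viewed, about 8 in all and at most 12, crops included, and the job is handed in when it is done.

Besides the shell and the picture viewer there is one more tool, called after "Emit:" by a JSON object that holds its "method" and its "body". apply_moves: Moves the arm, as the interface text tells. Its arguments: {"type":"object","properties":{"series":{"type":"array"},"force":{"type":"number"}},"required":["series"]}

```bash
mkdir -p pics; python3 - <<'E'
from plant import *
import cv2,numpy as np
s=read_state();print({k:np.round(v,3).tolist() for k,v in s.items()})
ims=[]
for n in("scene","side"):
    c=read_camera(n);cv2.imwrite(f'pics/{n}0.png',c['pixels']);np.savez(n+'.npz',**c)
    R=cv2.Rodrigues(np.array(c['rvec'],float))[0];print(n,-R.T@np.ravel(c['tvec']),R[2],c['intrinsics'])
E
```

```text
{'t': 0.0, 'q': [-0.085, 0.131, 1.489, -0.0, 1.523, -0.085], 'dq': [-0.001, 0.001, 0.001, -0.001, 0.002, -0.0], 'joint_torque': [-0.002, -55.985, -49.176, 0.077, 0.036, -0.0], 'tool_pos': [0.599, 0.0, 0.218], 'orientation': [1.208, 1.211, -1.21], 'force': [-0.119, -1.23, 0.033], 'wrist_torque': [-0.014, -0.046, 0.007], 'opening': 0.093}
scene [0.8972036  0.37292063 1.36715262] [-0.20689965 -0.25238942 -0.94524712] [[487.91234921   0.         318.72931652]
 [  0.         487.91234921 194.42005401]
 [  0.           0.           1.        ]]
side [0.00862696 0.72906231 0.7719091 ] [ 0.51351491 -0.60868961 -0.60481352] [[444.05481422   0.         313.96153232]
 [  0.         444.05481422 195.02584851]
 [  0.           0.           1.        ]]
```

View pics/scene0.png

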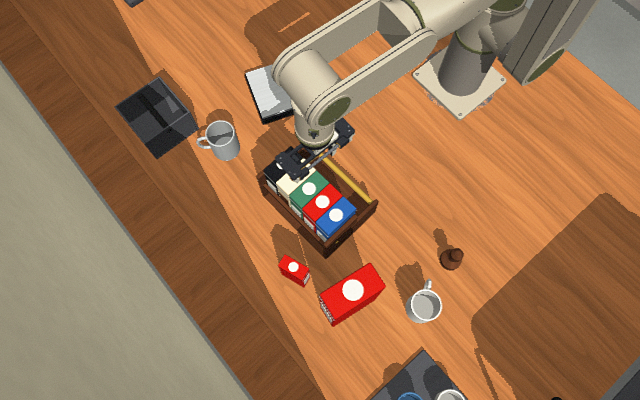

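View pics/side0.png

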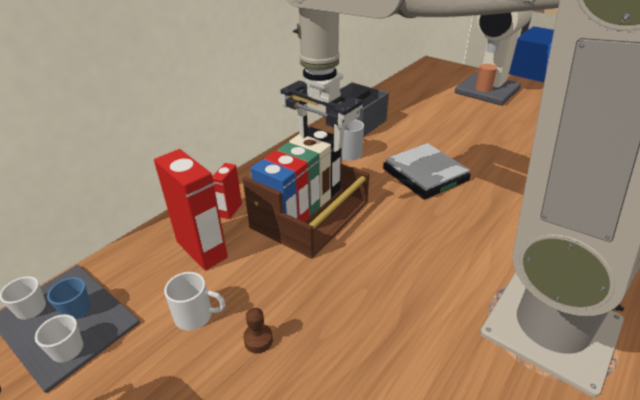

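The row is blue, red, green, cream and black, running from the robot's left. In the scene view the red tin's disc is near (322,202). The scale is near (425,168) in the side view, partly hidden by the arm in the scene view. Two red decoys, one large and one small, stand behind and to the left. Next I'll measure these positions.

```bash
cat > h.py <<'E'
import cv2,numpy as np
def ray(c,uv,z):
    R=cv2.Rodrigues(np.array(c['rvec'],float))[0];t=np.ravel(c['tvec']);o=-R.T@t
    uv=np.atleast_2d(np.array(uv,float));d=(R.T@np.linalg.inv(c['intrinsics'])@np.c_[uv,np.ones(len(uv))].T).T
    return o+d*((z-o[2])/d[:,2])[:,None]
def proj(c,p):
    return cv2.projectPoints(np.atleast_2d(np.array(p,float)),np.array(c['rvec'],float),np.array(c['tvec'],float),c['intrinsics'],None)[0][:,0]
E
python3 - <<'E'
from h import *
for n in('scene','side'):
    c=np.load(n+'.npz');im=c['pixels'];h=cv2.cvtColor(im,cv2.COLOR_BGR2HSV)
    m=((h[...,1]<60)&(h[...,2]>195)).astype(np.uint8)
    k,l,st,ce=cv2.connectedComponentsWithStats(m)
    print(n)
    for i in range(1,k):
        x,y,w,hh,a=st[i]
        if a>40 and 230<x<420 and 60<y<330: print(' white',ce[i].round(1),w,hh,a,ray(c,ce[i],.192)[0].round(4))
    for nm,lo,hi in(('red',(0,170,90),(6,255,255)),('blue',(100,120,60),(130,255,255)),('green',(60,60,40),(90,255,255))):
        m=cv2.inRange(h,lo,hi);k,l,st,ce=cv2.connectedComponentsWithStats(m)
        for i in range(1,k):
            if st[i,4]>80: print(' ',nm,ce[i].round(1),st[i],ray(c,ce[i],.192)[0].round(3))
    # low saturation, scale area
    x0,y0,x1,y1=(235,50,310,135) if n=='scene' else (375,135,480,205)
    m=np.zeros(im.shape[:2],np.uint8);m[y0:y1,x0:x1]=((h[...,1]<70)&(h[...,2]>90))[y0:y1,x0:x1]
    cs,_=cv2.findContours(m,cv2.RETR_EXTERNAL,cv2.CHAIN_APPROX_NONE)
    q=max(cs,key=cv2.contourArea);b=cv2.approxPolyDP(cv2.convexHull(q),4,True)[:,0]
    print(' pan',cv2.contourArea(q),b.tolist(),ray(c,b,.04).round(3).tolist())
a=np.load('scene.npz')['pixels'][50:270,220:400];b=np.load('side.npz')['pixels'][120:270,230:490]
cv2.imwrite('pics/crop.png',np.vstack([cv2.resize(a,(540,660),interpolation=3)[:400].copy() if 0 else cv2.resize(a[0:110],(780,int(110*780/180))), cv2.resize(b,(780,450))])[:1000])
E
python3 -c "
import cv2;a=cv2.imread('pics/crop.png');cv2.imwrite('pics/crop1.png',cv2.resize(a,None,fx=.62,fy=.62,interpolation=cv2.INTER_AREA))"
```

```text
scene
 white [261.3  89.4] 34 46 773 [ 0.5615 -0.2766  0.192 ]
 white [296.  108.2] 12 17 50 [ 0.5262 -0.1693  0.192 ]
 white [290.4 182.4] 39 26 274 [ 0.6742 -0.0131  0.192 ]
 white [308.5 188.2] 14 13 141 [0.6489 0.0294 0.192 ]
 white [321.9 201.4] 13 12 130 [0.646  0.0787 0.192 ]
 white [335.6 214.6] 14 13 144 [0.6426 0.1275 0.192 ]
 white [292.8 266.4] 10 10 73 [0.8076 0.1586 0.192 ]
 white [352.5 289.6] 20 21 337 [0.7348 0.2944 0.192 ]
 white [424.5 304.4] 31 34 204 [0.6286 0.4305 0.192 ]
  red [321.2 202.7] [302 183  41  43 581] [0.65  0.08  0.192]
  red [293.  270.2] [278 255  32  33 458] [0.813 0.166 0.192]
  red [352.6 293.5] [ 320  263   66   64 1712] [0.741 0.301 0.192]
  blue [335.3 217.4] [316 197  40  42 683] [0.648 0.133 0.192]
  blue [409.  396.3] [397 392  25   8 141] [0.796 0.552 0.192]
  green [307.6 190.7] [289 171  40  49 586] [0.655 0.033 0.192]
 pan 3387.0 [[309, 50], [309, 131], [296, 134], [262, 117], [245, 73], [284, 50]] [[0.313, -0.374, 0.04], [0.498, -0.154, 0.04], [0.534, -0.172, 0.04], [0.576, -0.284, 0.04], [0.52, -0.441, 0.04], [0.373, -0.427, 0.04]]

[... 304 characters left out ...]
  88  120 4748] [0.68  0.321 0.192]
  red [274.2 156. ] [265 150  21  14 127] [0.678 0.083 0.192]
  red [297.4 165.3] [283 158  25  17 195] [0.606 0.08  0.192]
  red [302.1 180.6] [297 172  11  18 125] [0.556 0.12  0.192]
  blue [532.   53.6] [ 510   27   43   55 1669] [ 0.413 -0.992  0.192]
  blue [274.8 179.4] [251 160  45  53 881] [0.608 0.155 0.192]
  green [286.8 147.8] [278 143  18  12 102] [0.679 0.035 0.192]
  green [309.  156.5] [294 149  25  17 185] [0.609 0.033 0.192]
  green [313.5 171.2] [309 163  10  18 118] [0.56  0.075 0.192]
 pan 1995.5 [[386, 159], [428, 143], [469, 170], [425, 189]] [[0.572, -0.281, 0.04], [0.516, -0.443, 0.04], [0.35, -0.377, 0.04], [0.406, -0.216, 0.04]]
```

View pics/crop1.png

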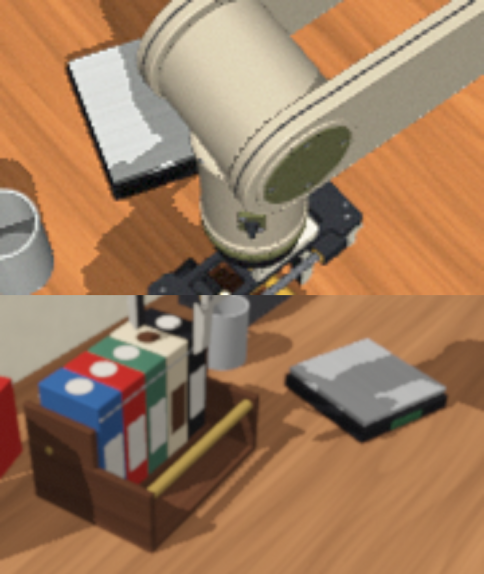

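Emit:
{"method": "apply_moves", "body": {"series": [{"jaw":1,"linear":[-0.07,0,0],"roll":0},{"jaw":1,"linear":[-0.07,0,0],"roll":0},{"jaw":1,"linear":[-0.07,0.05,-0.035],"roll":-0.06},{"jaw":1,"linear":[-0.07,0.11,-0.07],"roll":-0.124},{"jaw":1,"linear":[-0.07,0.16,-0.105],"roll":-0.124},{"jaw":1,"linear":[-0.07,0.212,-0.139],"roll":-0.124},{"jaw":1,"linear":[-0.07,0.212,-0.139],"roll":-0.124},{"jaw":1,"linear":[-0.07,0.212,-0.139],"roll":-0.124},{"jaw":1,"linear":[-0.07,0.212,-0.139],"roll":-0.124}]}}

```text
t: 1.23
tool_pos: [0.7263, 0.0827, 0.26]
orientation: [1.161, 1.24, -1.163]
force: [0.3, 0.0, 0.6]
opening: 0.0077
```

```bash
cat > look.py <<'E'
import sys
from plant import *
from h import *
def look(names,tag):
    s=read_state();R=cv2.Rodrigues(np.array(s['orientation'],float))[0]
    print('t',s['t'],'pos',np.round(s['tool_pos'],4),'ty',R[:,1].round(3),'tx',R[:,0].round(3),'F',np.round(s['force'],1),'open',round(float(s['opening']),4))
    out={}
    for n in names:
        c=dict(read_camera(n))
        if n=='wrist':
            T=np.eye(4);T[:3,:3]=R;T[:3,3]=s['tool_pos'];M=np.linalg.inv(T@c['tool_from_camera'])
            c['rvec']=cv2.Rodrigues(M[:3,:3])[0];c['tvec']=M[:3,3]
        cv2.imwrite(f'pics/{n}{tag}.png',c['pixels']);np.savez(f'{n}{tag}.npz',**c);out[n]=c
    return out
if __name__=='__main__': look(sys.argv[2:],sys.argv[1])
E
python3 look.py 1 wrist scene side; python3 - <<'E'
from h import *
for n in('scene','side'):
    c=np.load(n+'1.npz');im=c['pixels'];h=cv2.cvtColor(im,cv2.COLOR_BGR2HSV)
    x0,y0,x1,y1=(235,50,330,145) if n=='scene' else (375,135,480,205)
    m=np.zeros(im.shape[:2],np.uint8);m[y0:y1,x0:x1]=((h[...,1]<70)&(h[...,2]>90))[y0:y1,x0:x1]
    q=max(cv2.findContours(m,cv2.RETR_EXTERNAL,cv2.CHAIN_APPROX_NONE)[0],key=cv2.contourArea);b=cv2.approxPolyDP(cv2.convexHull(q),4,True)[:,0]
    print(' pan',ray(c,b,.04).round(3).tolist())
E
```

```text
t 1.225 pos [0.7263 0.0827 0.26  ] ty [ 0.998  0.064 -0.001] tx [-0.001 -0.    -1.   ] F [0.3 0.  0.6] open 0.0077
 pan [[0.284, -0.31, 0.04], [0.48, -0.083, 0.04], [0.693, -0.265, 0.04], [0.513, -0.439, 0.04], [0.356, -0.382, 0.04]]
 pan [[0.572, -0.281, 0.04], [0.511, -0.439, 0.04], [0.35, -0.377, 0.04], [0.404, -0.212, 0.04]]
```

View pics/wrist1.png

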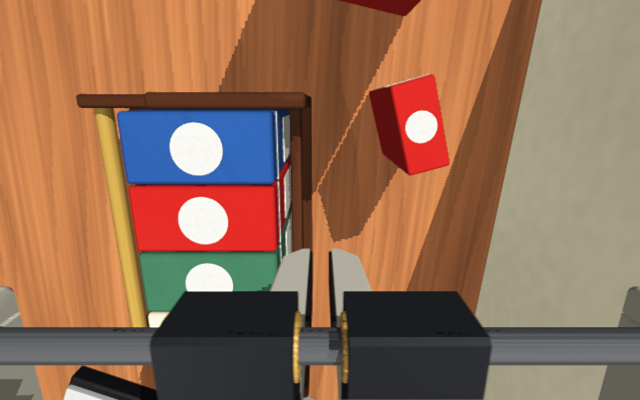

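The wrist view shows the red top with corners at about (129,186), (273,184), (278,250) and (136,250). The space behind the tin is free. I'll cross-check the tin's pose from these corners.

```bash
python3 - <<'E'
from h import *
c=np.load('wrist1.npz');h=cv2.cvtColor(c['pixels'],cv2.COLOR_BGR2HSV)
p=ray(c,[(129,186),(275,184),(278,250),(136,250),(203,220),(196,149)],.192);print(p.round(4).tolist(),p[:4].mean(0).round(4))
ex=np.array([np.cos(.065),np.sin(.065)]);ey=np.array([-ex[1],ex[0]])
q=p[:,:2]-[.6462,.0781];print((q@np.c_[ex,ey]).round(4))
E
```

```text
[[0.5962, 0.1002, 0.192], [0.694, 0.1078, 0.192], [0.6974, 0.0602, 0.192], [0.5971, 0.0538, 0.192], [0.6451, 0.0792, 0.192], [0.642, 0.1278, 0.192]] [0.6462 0.0805 0.192 ]
[[-0.0484  0.0253]
 [ 0.0496  0.0265]
 [ 0.0499 -0.0212]
 [-0.0506 -0.0211]
 [-0.001   0.0012]
 [-0.0009  0.0499]]
```

Emit:
{"method": "apply_moves", "body": {"series": [{"jaw":1,"linear":[0.08,0,0],"roll":0},{"jaw":1,"linear":[0.167,0,0],"roll":0},{"jaw":1,"linear":[0.167,0,0],"roll":0},{"jaw":1,"linear":[0.167,-0.015,0],"roll":0},{"jaw":1,"linear":[0.167,-0.027,0],"roll":0},{"jaw":1,"linear":[0.167,-0.039,0],"roll":0},{"jaw":1,"linear":[0.167,-0.051,0],"roll":0},{"jaw":1,"linear":[0.167,-0.063,0],"roll":0},{"jaw":1,"linear":[0.167,-0.075,0],"roll":0},{"jaw":1,"linear":[0.167,-0.087,0],"roll":0},{"jaw":1,"linear":[0.167,-0.1,0],"roll":0},{"jaw":1,"linear":[0.167,-0.1,0],"roll":0}]}}

```text
t: 2.88
tool_pos: [0.6656, 0.079, 0.1598]
orientation: [1.161, 1.24, -1.163]
force: [0.3, 0.6, -0.8]
opening: 0.0002
```

```bash
python3 look.py 2 side
```

```text
t 2.875 pos [0.6656 0.079  0.1598] ty [ 0.998  0.064 -0.002] tx [-0.002  0.    -1.   ] F [ 0.3  0.6 -0.8] open 0.0002
```

View pics/side2.png

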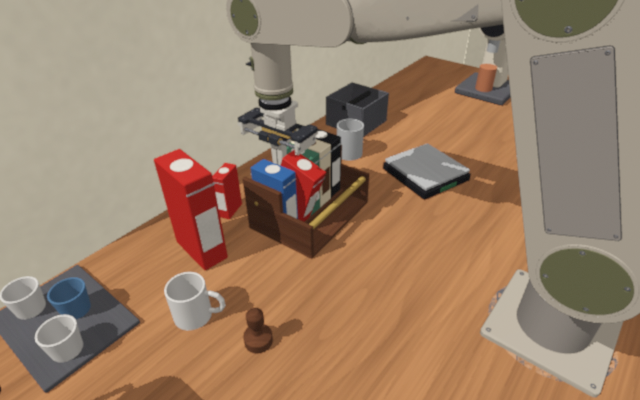

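The red tin is tilting forward, with its disc near (305,165), and the neighbours are standing. I'll finish the push.

Emit:
{"method": "apply_moves", "body": {"series": [{"jaw":1,"linear":[0,-0.012,0],"roll":0},{"jaw":1,"linear":[0,-0.024,0],"roll":0},{"jaw":1,"linear":[0,-0.036,0],"roll":0},{"jaw":1,"linear":[0,-0.048,0],"roll":0},{"jaw":1,"linear":[0,-0.06,0],"roll":0},{"jaw":1,"linear":[0,-0.07,0],"roll":0},{"jaw":1,"linear":[0,-0.078,0],"roll":0},{"jaw":1,"linear":[0,-0.078,0],"roll":0},{"jaw":1,"linear":[0,-0.078,0],"roll":0},{"jaw":1,"linear":[0,-0.04,0],"roll":0},{"jaw":1,"linear":[-0.08,-0.03,0],"roll":0},{"jaw":1,"linear":[-0.16,-0.03,0],"roll":0},{"jaw":1,"linear":[-0.2,-0.03,0],"roll":0},{"jaw":1,"linear":[-0.2,-0.03,0],"roll":0}]}}

```text
t: 4.68
tool_pos: [0.6497, 0.0779, 0.2827]
orientation: [1.163, 1.237, -1.159]
force: [0.3, 1.0, -0.5]
opening: 0.0002
```

```bash
python3 look.py 3 side wrist scene; python3 - <<'E'
import cv2,numpy as np
a=cv2.imread('pics/side3.png')[100:280,200:420];b=cv2.imread('pics/wrist3.png')
cv2.imwrite('pics/m3.png',np.vstack([cv2.resize(a,(440,360))[:300],cv2.resize(b,(440,275))]))
E
```

```text
t 4.675 pos [0.6497 0.0779 0.2827] ty [0.998 0.064 0.003] tx [ 0.003  0.    -1.   ] F [ 0.3  1.  -0.5] open 0.0002
```

View pics/m3.png

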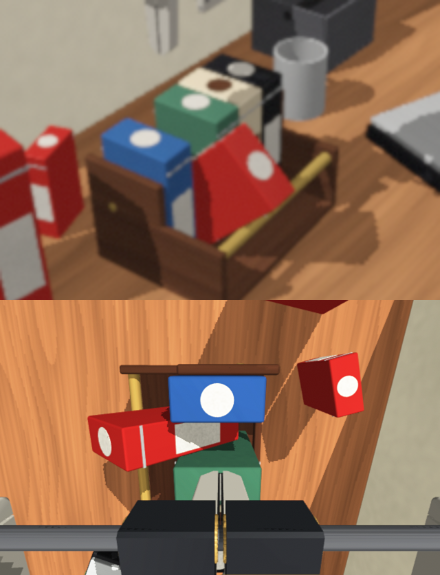

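The red tin is leaning on the rail and the other tins are standing, but it looks slightly yawed. I'll triangulate its top disc and look at it more closely.

```bash
python3 - <<'E'
from h import *
c={n:np.load(n+'3.npz') for n in('scene','side','wrist')}
D={}
for n in c:
    im=c[n]['pixels'];h=cv2.cvtColor(im,cv2.COLOR_BGR2HSV)
    uv=proj(c[n],[.505,.07,.176])[0];print(n,'expect',uv.round())
    m=((h[...,1]<70)&(h[...,2]>120)).astype(np.uint8);k,l,st,ce=cv2.connectedComponentsWithStats(m)
    for i in range(1,k):
        if np.hypot(*(ce[i]-uv))<60 and st[i,4]>20: print('  ',ce[i].round(1),st[i])
    m=cv2.inRange(h,(0,150,60),(8,255,255));m|=cv2.inRange(h,(172,150,60),(180,255,255))
    q=[x for x in cv2.findContours(m,0,cv2.CHAIN_APPROX_NONE)[0] if cv2.contourArea(x)>150]
    q.sort(key=lambda x:np.hypot(*(x[:,0].mean(0)-uv)))
    print('  red',cv2.approxPolyDP(cv2.convexHull(q[0]),3,True)[:,0].tolist())
a=c['wrist']['pixels'][60:330,100:400];b=c['scene']['pixels'][120:260,240:400]
cv2.imwrite('pics/m3b.png',np.hstack([cv2.resize(a,(500,450)),cv2.resize(b[:,:107],(300,393))[:450].copy() if 0 else cv2.copyMakeBorder(cv2.resize(b,(300,262)),0,188,0,0,0)]))
E
```

```text
scene expect [360. 168.]
   [357.2 170.6] [352 167  11   9  54]
   [324.5 179.3] [320 176  12   7  26]
   [306.4 187.8] [302 182  11  13  86]
   [328.4 200.7] [318 189  22  25 273]
   [335.6 214.6] [329 209  14  13 145]
  red [[360, 163], [371, 173], [349, 201], [332, 187], [347, 170]]
side expect [334. 184.]
   [348.8 137. ] [337 119  27  42 634]
   [319.9 134.2] [314 131  13   7  72]
   [310.5 147.3] [288 134  43  33 629]
   [336.  168.9] [332 159   8  22 109]
   [329.5 182.3] [324 176  12  14 130]
   [291.5 206.3] [287 195   9  23 166]
  red [[322, 162], [346, 195], [303, 222], [298, 219], [296, 181]]
wrist expect [137. 205.]
   [151.9 205.7] [143 185  19  42 552]
  red [[347, 180], [344, 203], [184, 249], [134, 218], [127, 170], [245, 154]]
```

View pics/m3b.png

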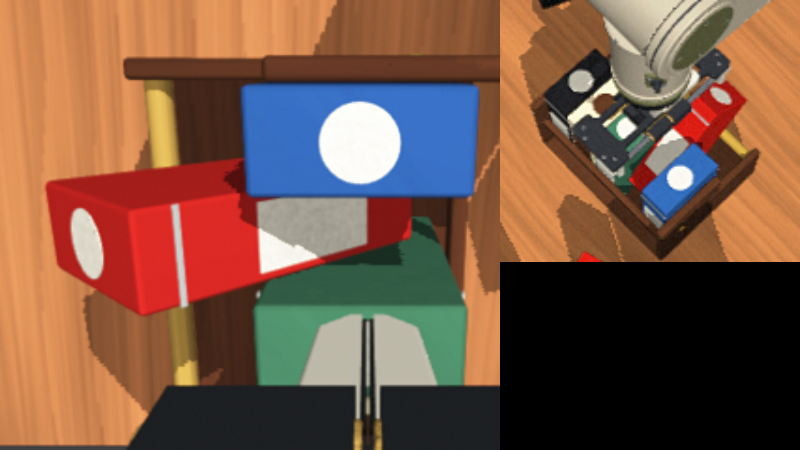

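```bash
python3 - <<'E'
from h import *
c={n:np.load(n+'3.npz') for n in('scene','side','wrist')}
def P(n):
    d=c[n];R=cv2.Rodrigues(d['rvec'].astype(float))[0];return d['intrinsics']@np.c_[R,d['tvec'].reshape(3)]
px={'scene':(357.2,170.6),'side':(329.5,182.3),'wrist':(151.9,205.7)}
A=[]
for n,(u,v) in px.items():
    p=P(n);A+=[(u*p[2]-p[0])/500,(v*p[2]-p[1])/500]
X=np.linalg.svd(A)[2][-1];X=X[:3]/X[3];print('disc',X.round(4),{n:proj(c[n],X)[0].round(1) for n in c})
ex=np.array([np.cos(.065),np.sin(.065)]);ey=np.array([-ex[1],ex[0]]);B=np.c_[ex,ey];o=np.array([.646,.079])
f=lambda p:((p[:,:2]-o)@B*1000).round(1)
print('disc rel',f(X[None]))
w=c['wrist']
print('topback',f(ray(w,[(180,187),(187,249)],.211)),'topfront',f(ray(w,[(128,170),(136,221)],.141)))
# back face label/stripe edges: stripe & bottom-ish right edge
s=(100+177*.6,60+205*.6),(100+185*.6,60+305*.6);print('stripe',f(ray(w,s,.198)))
print('lower edge pt (344,203) z~.09-.1',f(ray(w,[(344,203),(344,203)],.09)),'green',f(ray(w,[(100+257*.6,60+305*.6),(100+465*.6,60+305*.6)],.192)))
print('blue',f(ray(w,[(100+243*.6,60+195*.6),(100+475*.6,60+195*.6),(100+240*.6,60+85*.6)],.192)))
E
```

```text
disc [0.5168 0.0703 0.1763] {'scene': array([357.3, 170.6]), 'side': array([329.4, 182.3]), 'wrist': array([152.1, 206. ])}
disc rel [[-129.5   -0.2]]
topback [[-91.8  23.1]
 [-92.  -22.5]] topfront [[-163.2   22.2]
 [-163.1  -24.4]]
stripe [[-77.9  23. ]
 [-78.6 -23.1]]
lower edge pt (344,203) z~.09-.1 [[ 28.7 -22.3]
 [ 28.7 -22.3]] green [[-47.3 -25.6]
 [ 48.9 -26. ]]
blue [[-50.6  26. ]
 [ 51.   25.8]
 [-49.   72.5]]
```

The projection was misleading: the measured edges show no yaw. The disc centre is at (0.5168, 0.0703, 0.176). Next I'll check joint 6, then turn the jaws 90°.

```bash
python3 -c "
from plant import *;import numpy as np
s=read_state();print(np.round(s['q'],3))
o=np.array([.646,.079]);ex=np.array([np.cos(.065),np.sin(.065)]);ey=np.array([-ex[1],ex[0]])
t=o-.114*ex;d=t-np.array(s['tool_pos'])[:2];print(t,'along ex',d@ex,'ey',d@ey)"
```

```text
[ 0.041  0.261  1.234  0.     1.651 -0.023]
[0.53224074 0.07159522] along ex -0.115410995757812 ey 0.0012908460505602246
```

Emit:
{"method": "apply_moves", "body": {"series": [{"jaw":-1,"linear":[0,-0.06,0],"roll":0.34},{"jaw":-1,"linear":[0,-0.12,0],"roll":0.68},{"jaw":-1,"linear":[0,-0.192,-0.002],"roll":1},{"jaw":-1,"linear":[0,-0.192,-0.002],"roll":1}]}}

```text
t: 5.32
tool_pos: [0.5293, 0.0716, 0.2756]
orientation: [1.534, 0.96, -1.548]
force: [-0.4, 0.1, -0.2]
opening: 0.036
```

Emit:
{"method": "apply_moves", "body": {"series": [{"jaw":-1,"linear":[0,0,0],"roll":0.34},{"jaw":-1,"linear":[0,0,0],"roll":0.68},{"jaw":-1,"linear":[0,0,0],"roll":1},{"jaw":-1,"linear":[0,0,0],"roll":1}]}}

```text
t: 5.82
tool_pos: [0.5294, 0.0716, 0.2742]
orientation: [1.877, 0.575, -1.898]
force: [0.3, 0.1, 0.6]
opening: 0.076
```

Emit:
{"method": "apply_moves", "body": {"series": [{"jaw":-1,"linear":[0,0,0],"roll":0.34},{"jaw":-1,"linear":[0,0,0],"roll":0.68},{"jaw":-1,"linear":[0,0,0],"roll":1},{"jaw":-1,"linear":[0,0,0],"roll":1},{"jaw":-1,"linear":[0,0,0],"roll":1}]}}

```text
t: 6.45
tool_pos: [0.5294, 0.0716, 0.2738]
orientation: [2.173, 0.077, -2.198]
force: [0.0, 0.0, 0.2]
opening: 0.0929
```

```bash
python3 look.py 4 wrist; python3 - <<'E'
from h import *
from plant import *
s=read_state();R=cv2.Rodrigues(np.array(s['orientation'],float))[0]
g=np.array([.53224,.0716,.141]);print((R.T@(g-s['tool_pos'])/.6).round(4),np.round(s['q'],2))
c=np.load('wrist4.npz');print(proj(c,[[.5168,.0703,.1763],g]))
E
```

```text
t 6.45 pos [0.5294 0.0716 0.2738] ty [ 0.071 -0.997 -0.001] tx [-0.011 -0.    -1.   ] F [0.  0.  0.2] open 0.0929
[ 0.2214  0.0004 -0.0073] [ 0.04 -0.05  1.58  0.    1.63  1.54]
[[321.00904776 223.92562534]
 [320.70532636 193.19135236]]
```

View pics/wrist4.png

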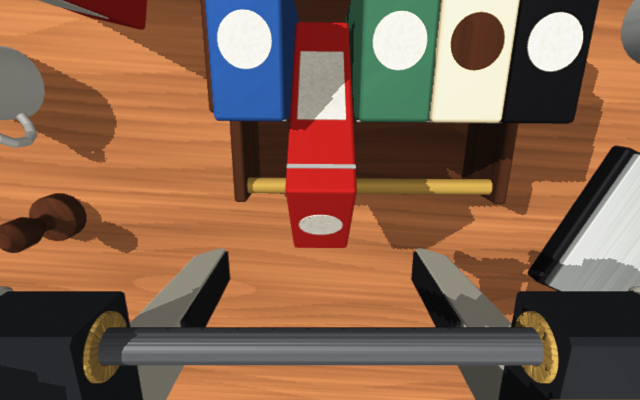

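The tin is centred between the open jaws, with its disc at (321,224) as predicted. I'll go down and grip.

Emit:
{"method": "apply_moves", "body": {"series": [{"jaw":-1,"linear":[0.08,0,-0.007],"roll":0},{"jaw":-1,"linear":[0.15,0,-0.007],"roll":0},{"jaw":-1,"linear":[0.2,0,-0.007],"roll":0},{"jaw":-1,"linear":[0.221,0,-0.007],"roll":0},{"jaw":-1,"linear":[0.221,0,-0.007],"roll":0},{"jaw":1,"linear":[0.221,0,-0.007],"roll":0},{"jaw":1,"linear":[0.221,0,-0.007],"roll":0},{"jaw":1,"linear":[0.221,0,-0.007],"roll":0},{"jaw":1,"linear":[0.221,0,-0.007],"roll":0},{"jaw":1,"linear":[0.221,0,-0.007],"roll":0},{"jaw":1,"linear":[0.221,0,-0.007],"roll":0}], "force": 25}}

```text
t: 7.88
tool_pos: [0.5322, 0.0719, 0.1414]
orientation: [2.174, 0.076, -2.198]
force: [0.2, 0.1, 0.1]
opening: 0.0482
```

Gripped, at an opening of 48.2 mm. Next I'll lift it slowly.

Emit:
{"method": "apply_moves", "body": {"series": [{"jaw":1,"linear":[-0.02,0,0],"roll":0},{"jaw":1,"linear":[-0.04,0,0],"roll":0},{"jaw":1,"linear":[-0.06,0,0],"roll":0},{"jaw":1,"linear":[-0.09,0,0],"roll":0},{"jaw":1,"linear":[-0.12,0,0],"roll":0},{"jaw":1,"linear":[-0.16,0,0],"roll":0},{"jaw":1,"linear":[-0.2,0,0],"roll":0},{"jaw":1,"linear":[-0.24,0,0],"roll":0},{"jaw":1,"linear":[-0.28,0,0],"roll":0},{"jaw":1,"linear":[-0.32,0,0],"roll":0},{"jaw":1,"linear":[-0.36,0,0],"roll":0},{"jaw":1,"linear":[-0.36,0,0],"roll":0},{"jaw":1,"linear":[-0.36,0,0],"roll":0}]}}

```text
t: 9.5
tool_pos: [0.5343, 0.0719, 0.3567]
orientation: [2.173, 0.076, -2.199]
force: [0.5, -0.3, -4.4]
opening: 0.0482
```

```bash
python3 look.py 5 side
```

```text
t 9.5 pos [0.5343 0.0719 0.3567] ty [ 0.07  -0.998 -0.001] tx [-0.012 -0.    -1.   ] F [ 0.5 -0.3 -4.4] open 0.0482
```

View pics/side5.png

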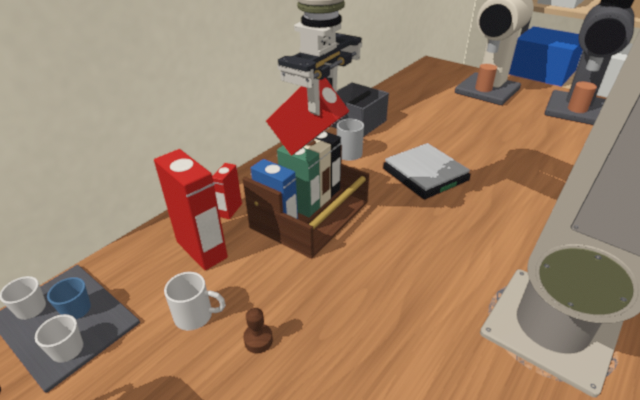

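The tin is clear of the rack, still tilted and held rigidly, and the wrist reads about 4.4 N for its weight. I'll carry it high over to the scale.

Emit:
{"method": "apply_moves", "body": {"series": [{"jaw":1,"linear":[0,0.03,0.008],"roll":0},{"jaw":1,"linear":[0,0.08,0.02],"roll":0},{"jaw":1,"linear":[0,0.14,0.035],"roll":0},{"jaw":1,"linear":[0,0.2,0.05],"roll":0},{"jaw":1,"linear":[0,0.26,0.065],"roll":0},{"jaw":1,"linear":[0,0.32,0.08],"roll":0},{"jaw":1,"linear":[0,0.38,0.095],"roll":0},{"jaw":1,"linear":[0,0.44,0.11],"roll":0},{"jaw":1,"linear":[0,0.5,0.125],"roll":0},{"jaw":1,"linear":[0,0.56,0.14],"roll":0},{"jaw":1,"linear":[0,0.61,0.155],"roll":0},{"jaw":1,"linear":[0,0.645,0.163],"roll":0},{"jaw":1,"linear":[0,0.66,0.167],"roll":0},{"jaw":1,"linear":[0,0.66,0.167],"roll":0},{"jaw":1,"linear":[0,0.66,0.167],"roll":0}]}}

```text
t: 11.42
tool_pos: [0.462, -0.3292, 0.3572]
orientation: [2.172, 0.078, -2.199]
force: [-1.3, -0.2, -3.9]
opening: 0.0481
```

Emit:
{"method": "apply_moves", "body": {"series": [{"jaw":1,"linear":[0,0,0],"roll":0},{"jaw":1,"linear":[0,0,0],"roll":0},{"jaw":1,"linear":[0,0,0],"roll":0}], "force": 14}}

```text
t: 11.8
tool_pos: [0.4622, -0.329, 0.3573]
orientation: [2.172, 0.078, -2.199]
force: [-0.1, 0.7, -3.5]
opening: 0.0478
```

```bash
cat > tilt.py <<'E'
import sys
from look import *
c=look(['side','scene'],sys.argv[1])
for n in c:
    c_=c[n];h=cv2.cvtColor(c_['pixels'],cv2.COLOR_BGR2HSV)
    m=cv2.inRange(h,(0,140,50),(8,255,255))|cv2.inRange(h,(172,140,50),(180,255,255))
    s=read_state();p=np.array(s['tool_pos']);uv=proj(c_,p-[0,0,.03])[0]
    q=[x for x in cv2.findContours(m,0,cv2.CHAIN_APPROX_NONE)[0] if cv2.contourArea(x)>60]
    q.sort(key=lambda x:abs(cv2.pointPolygonTest(x,tuple(map(float,uv)),True)) if cv2.pointPolygonTest(x,tuple(map(float,uv)),True)<0 else 0)
    print(n,uv.round(),cv2.approxPolyDP(cv2.convexHull(q[0]),3,True)[:,0].tolist())
E
python3 tilt.py 6; python3 -c "
from plant import *;print(read_state()['wrist_torque'])"
```

```text
t 11.8 pos [ 0.4622 -0.329   0.3573] ty [ 0.071 -0.997 -0.001] tx [-0.013 -0.    -1.   ] F [-0.1  0.7 -3.5] open 0.0478
side [441.  71.] [[457, 50], [464, 60], [408, 102], [389, 77], [389, 71], [433, 36]]
scene [273.  26.] [[288, 20], [262, 69], [238, 71], [227, 60], [255, 0]]
[0.05875018 0.25142033 0.04279915]
```

Emit:
{"method": "apply_moves", "body": {"series": [{"jaw":1,"linear":[0,0,0],"roll":0},{"jaw":1,"linear":[0,0,0],"roll":0},{"jaw":1,"linear":[0,0,0],"roll":0}], "force": 9}}

```text
t: 12.28
tool_pos: [0.462, -0.3292, 0.3572]
orientation: [2.172, 0.078, -2.199]
force: [-1.0, -0.3, -4.2]
opening: 0.0478
```

```bash
python3 tilt.py 7; python3 -c "
from plant import *;print(read_state()['wrist_torque'])"; python3 -c "
import cv2;a=cv2.imread('pics/side7.png')[0:220,340:520];cv2.imwrite('pics/s7.png',cv2.resize(a,None,fx=2,fy=2))"
```

```text
t 12.275 pos [ 0.462  -0.3292  0.3572] ty [ 0.071 -0.997 -0.001] tx [-0.013  0.    -1.   ] F [-1.  -0.3 -4.2] open 0.0478
side [441.  71.] [[436, 36], [458, 49], [466, 59], [416, 108], [392, 82]]
scene [273.  26.] [[260, 1], [289, 19], [270, 66], [245, 72], [234, 62], [254, 2]]
[ 0.02489539  0.24050769 -0.00463214]
```

View pics/s7.png

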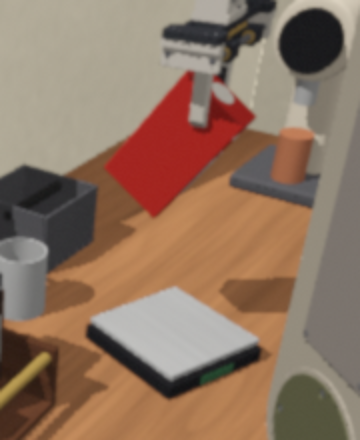

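The tin is slowly rotating towards upright at lower grip. I'll write a numeric tilt estimate, using the side face's bottom edge on its known plane, and ease the grip further.

```bash
cat > ang.py <<'E'
import sys
from look import *
def ang(tag,take=True):
    s=read_state();c=look(['side'],tag)['side'];p=np.array(s['tool_pos'])
    ey=-cv2.Rodrigues(np.array(s['orientation'],float))[0][:,1];ey[2]=0;ey/=np.linalg.norm(ey);ex=np.array([ey[1],-ey[0],0])
    h=cv2.cvtColor(c['pixels'],cv2.COLOR_BGR2HSV)
    m=cv2.inRange(h,(0,140,50),(8,255,255))|cv2.inRange(h,(172,140,50),(180,255,255));m[:,:375]=0
    q=max(cv2.findContours(m,0,cv2.CHAIN_APPROX_NONE)[0],key=cv2.contourArea)
    hull=cv2.approxPolyDP(cv2.convexHull(q),2.5,True)[:,0].astype(float)
    R=cv2.Rodrigues(np.array(c['rvec'],float))[0];o=-R.T@np.ravel(c['tvec']);q0=p+.024*ey
    d=(R.T@np.linalg.inv(c['intrinsics'])@np.c_[hull,np.ones(len(hull))].T).T
    X=o+d*(((q0-o)@ey)/(d@ey))[:,None]
    g=p+[0,0,.019]
    for u,x in zip(hull,X): print(u,'ex %.0f z %.0f mm'%((x-g)@ex*1e3,x[2]*1e3))
    print('torque',np.round(s['wrist_torque'],3))
ang(sys.argv[1])
E
python3 ang.py 8
```

```text
t 12.375 pos [ 0.4621 -0.3291  0.3572] ty [ 0.071 -0.997 -0.001] tx [-0.013  0.    -1.   ] F [ 0.4  0.3 -3.2] open 0.048
[436.  36.] ex 18 z 420 mm
[458.  49.] ex -41 z 399 mm
[466.  59.] ex -65 z 379 mm
[416. 108.] ex 45 z 221 mm
[392.  82.] ex 124 z 278 mm
torque [ 0.025  0.241 -0.005]
```

Emit:
{"method": "apply_moves", "body": {"series": [{"jaw":1,"linear":[0,0,0],"roll":0},{"jaw":1,"linear":[0,0,0],"roll":0},{"jaw":1,"linear":[0,0,0],"roll":0}], "force": 7}}

```text
t: 12.8
tool_pos: [0.4621, -0.3292, 0.3573]
orientation: [2.172, 0.078, -2.199]
force: [-0.0, -1.1, -3.8]
opening: 0.0479
```

```bash
python3 ang.py 9
```

```text
t 12.8 pos [ 0.4621 -0.3292  0.3573] ty [ 0.071 -0.997 -0.001] tx [-0.013 -0.    -1.   ] F [-0.  -1.1 -3.8] open 0.0479
[436.  36.] ex 18 z 420 mm
[468.  55.] ex -68 z 389 mm
[426. 113.] ex 15 z 214 mm
[398.  92.] ex 103 z 253 mm
[430.  39.] ex 32 z 410 mm
torque [ 0.029  0.178 -0.033]
```

The tilt is down to about 0.42 rad, so I'll keep easing the grip.

Emit:
{"method": "apply_moves", "body": {"series": [{"jaw":1,"linear":[0,0,0],"roll":0},{"jaw":1,"linear":[0,0,0],"roll":0},{"jaw":1,"linear":[0,0,0],"roll":0}], "force": 5.5}}

```text
t: 13.22
tool_pos: [0.4621, -0.3292, 0.3572]
orientation: [2.172, 0.078, -2.199]
force: [-0.2, 0.5, -4.2]
opening: 0.0476
```

```bash
python3 ang.py 10
```

```text
t 13.225 pos [ 0.4621 -0.3292  0.3572] ty [ 0.071 -0.997 -0.001] tx [-0.013  0.    -1.   ] F [-0.2  0.5 -4.2] open 0.0476
[436.  36.] ex 18 z 420 mm
[468.  55.] ex -68 z 389 mm
[440. 103.] ex -19 z 252 mm
[429. 114.] ex 6 z 213 mm
[402.  97.] ex 90 z 242 mm
[401.  93.] ex 94 z 253 mm
[430.  39.] ex 32 z 410 mm
torque [ 0.037  0.162 -0.022]
```

The tilt is about 0.33 rad, with no vertical slip. From here, the pan can right it: touch its front-lower edge down 50 mm short of centre, then sweep the gripper +x so the tin pivots flat. First I'll approach with a firmer grip.

Emit:
{"method": "apply_moves", "body": {"series": [{"jaw":1,"linear":[0,0,0],"roll":0},{"jaw":1,"linear":[0.02,0,0.02],"roll":0},{"jaw":1,"linear":[0.05,0,0.045],"roll":0},{"jaw":1,"linear":[0.08,0,0.07],"roll":0},{"jaw":1,"linear":[0.11,0,0.086],"roll":0},{"jaw":1,"linear":[0.14,0,0.086],"roll":0},{"jaw":1,"linear":[0.17,0,0.086],"roll":0},{"jaw":1,"linear":[0.2,0,0.086],"roll":0},{"jaw":1,"linear":[0.225,0,0.086],"roll":0},{"jaw":1,"linear":[0.245,0,0.086],"roll":0},{"jaw":1,"linear":[0.26,0,0.086],"roll":0},{"jaw":1,"linear":[0.267,0,0.086],"roll":0},{"jaw":1,"linear":[0.267,0,0.086],"roll":0},{"jaw":1,"linear":[0.267,0,0.086],"roll":0}], "force": 12}}

```text
t: 15.02
tool_pos: [0.4088, -0.3331, 0.1983]
orientation: [2.172, 0.077, -2.198]
force: [0.4, -0.5, -4.5]
opening: 0.0479
```

```bash
python3 ang.py 11
```

```text
t 15.025 pos [ 0.4088 -0.3331  0.1983] ty [ 0.071 -0.998 -0.   ] tx [-0.012 -0.001 -1.   ] F [ 0.4 -0.5 -4.5] open 0.0479
[466. 109.] ex -35 z 253 mm
[477. 118.] ex -67 z 237 mm
[441. 168.] ex 0 z 59 mm
[414. 151.] ex 87 z 87 mm
[440. 104.] ex 34 z 249 mm
torque [ 0.069  0.139 -0.037]
```

Emit:
{"method": "apply_moves", "body": {"series": [{"jaw":1,"linear":[0.006,0,0],"roll":0},{"jaw":1,"linear":[0.011,0,0],"roll":0},{"jaw":1,"linear":[0.016,0,0],"roll":0},{"jaw":1,"linear":[0.02,0,0],"roll":0},{"jaw":1,"linear":[0.02,0,0],"roll":0}], "force": 6}}

```text
t: 15.7
tool_pos: [0.4097, -0.3336, 0.188]
orientation: [2.174, 0.075, -2.195]
force: [0.0, 0.4, 5.1]
opening: 0.0482
```

```bash
python3 ang.py 12
```

```text
t 15.7 pos [ 0.4097 -0.3336  0.188 ] ty [ 0.071 -0.997  0.002] tx [-0.009 -0.002 -1.   ] F [0.  0.4 5.1] open 0.0482
[476. 119.] ex -66 z 233 mm
[440. 171.] ex 1 z 48 mm
[413. 153.] ex 89 z 79 mm
[439. 107.] ex 35 z 240 mm
[465. 112.] ex -35 z 244 mm
torque [0.414 0.054 0.006]
```

Contact: the force changed by about 9 N. Now I'll sweep +x to right the tin.

Emit:
{"method": "apply_moves", "body": {"series": [{"jaw":1,"linear":[0,0,-0.01],"roll":0},{"jaw":1,"linear":[0,0,-0.02],"roll":0},{"jaw":1,"linear":[0.001,0,-0.03],"roll":0},{"jaw":1,"linear":[0.003,0,-0.04],"roll":0},{"jaw":1,"linear":[0.005,0,-0.05],"roll":0},{"jaw":1,"linear":[0.008,0,-0.06],"roll":0},{"jaw":1,"linear":[0.008,0,-0.06],"roll":0}], "force": 6}}

```text
t: 16.62
tool_pos: [0.4465, -0.3311, 0.1832]
orientation: [2.175, 0.075, -2.193]
force: [1.9, 0.7, 4.1]
opening: 0.048
```

```bash
python3 ang.py 13
```

```text
t 16.625 pos [ 0.4465 -0.3311  0.1832] ty [ 0.071 -0.997  0.002] tx [-0.008 -0.003 -1.   ] F [1.9 0.7 4.1] open 0.048
[424. 106.] ex 39 z 232 mm
[451. 108.] ex -34 z 246 mm
[463. 113.] ex -67 z 240 mm
[446. 162.] ex -48 z 83 mm
[439. 171.] ex -33 z 47 mm
[411. 158.] ex 56 z 60 mm
torque [ 0.245 -0.323 -0.053]
```

Emit:
{"method": "apply_moves", "body": {"series": [{"jaw":1,"linear":[0.002,0,-0.009],"roll":0},{"jaw":1,"linear":[0.004,0,-0.018],"roll":0},{"jaw":1,"linear":[0.007,0,-0.027],"roll":0},{"jaw":1,"linear":[0.008,0,-0.03],"roll":0},{"jaw":1,"linear":[0.008,0,-0.03],"roll":0}], "force": 6}}

```text
t: 17.3
tool_pos: [0.4642, -0.3298, 0.1778]
orientation: [2.174, 0.075, -2.194]
force: [1.7, -0.5, -1.2]
opening: 0.0482
```

```bash
python3 ang.py 14
```

```text
t 17.3 pos [ 0.4642 -0.3298  0.1778] ty [ 0.071 -0.997  0.002] tx [-0.009 -0.003 -1.   ] F [ 1.7 -0.5 -1.2] open 0.0482
[418. 106.] ex 38 z 228 mm
[456. 111.] ex -66 z 241 mm
[445. 164.] ex -64 z 76 mm
[439. 171.] ex -51 z 47 mm
[410. 161.] ex 40 z 49 mm
torque [ 0.008 -0.251 -0.038]
```

The tin is nearly flat, at about 0.02 rad. I'll ease the grip, open the jaws, wait, then lift straight up.

Emit:
{"method": "apply_moves", "body": {"series": [{"jaw":1,"linear":[0.002,0,0],"roll":0},{"jaw":1,"linear":[0.002,0,0],"roll":0},{"jaw":1,"linear":[0.002,0,0],"roll":0},{"jaw":-0.2,"linear":[0.002,0,0],"roll":0},{"jaw":-0.5,"linear":[0,0,0],"roll":0},{"jaw":-0.8,"linear":[0,0,0],"roll":0},{"jaw":-1,"linear":[0,0,0],"roll":0},{"jaw":-1,"linear":[0,0,0],"roll":0},{"jaw":-1,"linear":[0,0,0],"roll":0},{"jaw":-1,"linear":[0,0,0],"roll":0}], "force": 3}}

```text
t: 18.6
tool_pos: [0.4641, -0.3298, 0.1778]
orientation: [2.174, 0.075, -2.194]
force: [0.2, 0.0, -0.1]
opening: 0.0928
```

Emit:
{"method": "apply_moves", "body": {"series": [{"jaw":-1,"linear":[-0.03,0,0],"roll":0},{"jaw":-1,"linear":[-0.08,0,0],"roll":0},{"jaw":-1,"linear":[-0.15,0,0],"roll":0},{"jaw":-1,"linear":[-0.22,0,0],"roll":0},{"jaw":-1,"linear":[-0.25,0,0],"roll":0},{"jaw":-1,"linear":[-0.25,0,0],"roll":0},{"jaw":-1,"linear":[-0.25,0,0],"roll":0},{"jaw":-1,"linear":[-0.25,0,0],"roll":0}]}}

```text
t: 19.6
tool_pos: [0.4648, -0.3289, 0.3256]
orientation: [2.173, 0.078, -2.197]
force: [0.1, 0.3, -0.1]
opening: 0.093
```

```bash
python3 look.py 15 side wrist; python3 - <<'E'
from h import *
c=np.load('wrist15.npz');h=cv2.cvtColor(c['pixels'],cv2.COLOR_BGR2HSV)
m=cv2.inRange(h,(0,140,50),(8,255,255))|cv2.inRange(h,(172,140,50),(180,255,255))
q=max(cv2.findContours(m,0,cv2.CHAIN_APPROX_NONE)[0],key=cv2.contourArea);b=cv2.approxPolyDP(cv2.convexHull(q),4,True)[:,0];print(b.tolist(),ray(c,b,.22).round(3).tolist())
s=np.load('side15.npz');h=cv2.cvtColor(s['pixels'],cv2.COLOR_BGR2HSV)
for n,d in(('wrist',c),('side',s)):
    g=cv2.cvtColor(d['pixels'],cv2.COLOR_BGR2HSV);k,l,st,ce=cv2.connectedComponentsWithStats(((g[...,1]<60)&(g[...,2]>110)).astype(np.uint8))
    for i in range(1,k):
        w=ray(d,ce[i],.22)[0]
        if np.hypot(w[0]-.463,w[1]+.33)<.03: print(n,ce[i],st[i],w.round(4))
cv2.imwrite('pics/m15.png',np.hstack([cv2.resize(s['pixels'][90:270,220:480],(390,270)),cv2.resize(c['pixels'],(400,250))[:270] if 0 else cv2.resize(c['pixels'],(400,270))]))
E
```

```text
t 19.6 pos [ 0.4648 -0.3289  0.3256] ty [ 0.071 -0.997 -0.   ] tx [-0.011 -0.    -1.   ] F [ 0.1  0.3 -0.1] open 0.093
[[348, 145], [350, 263], [296, 266], [292, 148]] [[0.514, -0.346, 0.22], [0.417, -0.357, 0.22], [0.411, -0.312, 0.22], [0.508, -0.304, 0.22]]
wrist [321.60163205 210.14020772] [ 301  190   42   41 1348] [ 0.461  -0.3301  0.22  ]
side [435.54237288 108.45762712] [430 106  12   6  59] [ 0.4622 -0.3326  0.22  ]
```

View pics/m15.png

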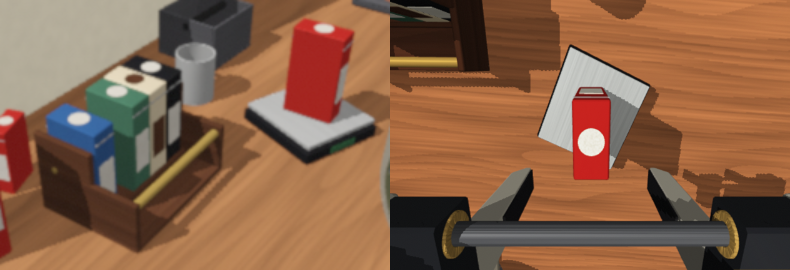

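The red tin stands upright on the pan. The two views put its disc at (0.461,-0.330) and (0.462,-0.333), and the pan centre is about (0.462,-0.330). I'll compare the remaining tins with the start, then hand in.

```bash
python3 - <<'E'
from h import *
from plant import *
for f in('side1.npz','side15.npz'):
    c=np.load(f);g=cv2.cvtColor(c['pixels'],cv2.COLOR_BGR2HSV);k,l,st,ce=cv2.connectedComponentsWithStats(((g[...,1]<60)&(g[...,2]>195)).astype(np.uint8))
    print(f,[(ray(c,ce[i],.192)[0,:2].round(3).tolist()) for i in range(1,k) if st[i,4]>40 and 265<ce[i][0]<330 and 125<ce[i][1]<175])
print(np.abs(np.load('side1.npz')['pixels'][130:360,0:260].astype(int)-np.load('side15.npz')['pixels'][130:360,0:260]).max(2).__gt__(60).sum())
close_job()
E
```

```text
side1.npz [[0.627, -0.012], [0.65, 0.028], [0.646, 0.077], [0.644, 0.126]]
side15.npz [[0.656, -0.07], [0.648, -0.016], [0.65, 0.028], [0.644, 0.126]]
0
the job is handed in; nothing more can be done
```

The red tin is on the scale and the job was handed in at about 20 s of robot time, well under the 58 s limit. No verdict was reported.

**What I did:**
- I pushed the top of the tin from behind with the shut fingers until it fell onto the brass rail. The pictures showed it leaning there.
- I gripped it across its sides and lifted it straight out of the rack, still tilted.
- Over the scale, I eased the grip so it swung most of the way upright. I then touched its lower edge on the pan and moved the gripper across so it pivoted flat.
- I released it gently and lifted the gripper clear.

**Last checks:**
- **Red tin:** it stands upright, with its centre 1–3 mm from the pan's centre by two camera views. I measured its tilt only just before release, at about 0.02 rad. After release I judged it from the pictures.
- **Blue and green tins:** the side camera showed no measurable shift.
- **Black and cream tins:** they look upright and in place. My before-and-after comparison for them was weaker. The arm hid black in the reference picture, though its top matches the first picture's position to about 1 mm. Cream's reading shifted by about 20 mm between those two pictures. I put that down to the arm partly hiding it in the earlier one, because an earlier reading still was within about 3 mm.
- **Mug and tamper:** the part of the side view around them did not change. This may not cover the whole tamper.
- **Jug:** I did not measure it. It looks upright in the last picture.
- **Gripper:** it is clear of everything, with about 0 N on the wrist.

I did not measure the contact forces on the rail and rack for the leaning step.

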